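Prime the vacuum packer's pump from its pop-out control drawer

TASK

Prime the pump of the vacuum packer on the cheese counter: push its control drawer inward so that the touch latch lets it spring out, press the big round jog button inside right down and hold it down for three seconds without a break (five at the very most), then let it come up. Then push the drawer home until it latches shut and stays. Be gentle with the machine, and leave the small whole cheese and the jar beside the drawer where they are.

Things in the scene. Friction and masses are not known exactly. Their poses are not given: they have to be found in the camera images.
- packer: The vacuum packer, a low aluminium machine fixed on the counter: 360 mm wide (y), 360 mm deep (x), 100 mm high over its front 130 mm, 170 mm behind that (clear lid). Origin: at counter height under the middle of the front of its housing; its x axis points level into the machine, z up. The drawer's spring pushes outward with 4.5 N when shut, 1.8 N when out; moving it adds 2.5 N per 0.1 m/s.
- drawer_face (a point): Centre of the outside of the control drawer's flat steel front, 190 mm wide, 16 mm thick, from 14 to 74 mm above the counter. Moves with the drawer. Its x axis points level into the machine: the direction to push. Latched, it stands 34 mm proud of the housing with an 18 mm gap behind it and can be pushed in 11.4 mm to a firm stop.
- drawer (a joint): How far the drawer is out, m: 0 to 0.002 = latched shut, -0.0114 = pushed in to its stop, 0.11 = fully out. Push-push latch: from latched, push in to the stop and back away, and it springs out 110 mm towards you in about 1 s; from out, push it in to the same stop and back away, and it stays latched. Pushed less far (under 11 mm past latched), it returns to what it was.
- jog_seat (a point): Point on the drawer's floor, 24 mm above the counter, straight below the jog button's centre, 79 mm behind the outside of the front; moves with the drawer, hidden until it is out. The button is a black cap 62 mm across on a 72 mm grey screw collar of unknown setting: its top at rest is 40 to 52 mm above this point, to be found by touch. The drawer's side walls, 172 mm apart, are lower than it.
- jog (a joint): How far the jog button is pressed, m: 0 = up, 0.010 = right down on its stop. It springs back by itself; 4 N start it moving, 8 N hold it right down. More than 0.007 counts as held down.
- telltale (a joint): How far the telltale pin has sunk, m: a steel pin 12 mm across and 14 mm high beside the button, 50 mm from its centre on the side towards the machine, which sinks after the held button at about 1.25 mm/s (0.004 after 3 s, 0.006 after 5 s) and is lifted again as the button comes up (about half a second). Beyond 0.0078 the pump has run too long.
- wheel: Bystander, leave it alone: a small whole cheese with dark rind, 104 mm across, 50 mm high, beside the drawer's path. Origin: under its middle.
- jar: Bystander, leave it alone: a jar with a steel cap, 72 mm across, 95 mm high, on the other side of the drawer's path. Origin: under its middle.

How it is judged:
On the way, in this order (a step that is already met when the one before it is completed fails the run):
1. the drawer has sprung out at least 100 mm (value of joint drawer above 0.1 m), for 0.1 s.
2. the jog button is held down (more than 7 mm) for 3 s without a break, with the drawer out (value of joint jog above 0.007 m and value of joint drawer above 0.06 m), for 2.9 s.
3. the jog button is let go and has come up (value of joint jog below 0.002 m and value of joint drawer above 0.06 m), for 0.1 s.
At the end, for the whole second after the job is handed in: The drawer stays latched shut by itself (between 3 mm in and 4 mm out of the latched position) and at rest, and the jog button is up (value of joint drawer between -0.003 and 0.004 m and value of joint jog below 0.002 m and velocity of joint drawer between -0.005 and 0.005 m/s); the robot touches nothing.
It fails at once if the pump runs too long: the jog button is held well over 5 s (telltale beyond 7.8 mm) (value of joint telltale above 0.0078 m).
It fails at once if the machine is pushed with more than 45 N (contact force between any of the fingers, the arm and packer above 45 N).
It fails at once if a bystander is shifted by more than 30 mm (distance of any of wheel, jar from where it was at the start of the episode above 0.03 m).
It fails at once if the jar is tipped (angle between jar's own z axis and vertical above 0.5 rad).
It also fails if it takes over 61 s, if anything falls off the work surface, if the arm or the gripper's body presses on something with over 40 N, if the wrist force passes 120 N, or if a joint passes its speed limit or range.

ROBOT

A 6-joint arm with a two-finger parallel gripper is mounted at the origin on the work surface. World frame = base frame: x ahead of the robot, y to its left, z up, the work surface at z = 0. Lengths are in m, angles in rad, forces in N, time in s.
With the tool pointing down it reaches from about 0.225 to 0.875 m from the base axis. Payload 3.4 kg.
Tool frame: the origin (TCP) lies between the finger pads; the fingertips stand arm.tips_ahead ahead of it and the grasp point (between the pads) lies 11 mm behind it (arm.tips_ahead is the distance from the TCP to the fingertips, in m); z points along the fingers, y is the direction in which the jaws open and shut (so a half turn about z gives the same grasp; the last joint's range is limited). The gripper opens to 85 mm and grips with 20 to 120 N. Pads are 22 mm wide; open, the fingers measure 114 mm over their backs; the gripper's body (76 mm by 85 mm) begins 54 mm behind the grasp point. The pads swing forward as they close: fully open they stand 13 mm farther back than shut.
Start: joints at [1.208, 0.276, 1.505, -0, 1.361, -0.121], TCP at [0.138, 0.558, 0.239] pointing down, gripper open.
Joint ranges: [-2.89, 2.89], [-0.75, 2.08], [0.22, 2.7], [-1.18, 4.32], [0.11, 2.71], [-2.7, 2.7]. Speed limits (rad/s): [2.57, 2.57, 3.14, 3.14, 3.14, 3.14].

INTERFACE

Orientations are given as a unit quaternion [x, y, z, w].
In Python, from rig import status, optics, arm gives the robot as it stands. The module is installed in compiled form; this text tells all that it offers.
- The arm moves only by the tool jog_arm, never from a script. Its argument "plan" is a list of rows, each a list of 7 numbers: the shift along the tool's x, y, z in m, then the turn, a rotation vector about the tool's x, y, z in degrees, then the opening, from 0 (shut) to 1 (fully open). A call has 1 to 10 rows; each row is the pose to reach, as a shift and turn from the pose commanded when the call began, along the tool's axes at that moment; what a row does not reach only later rows make up. A row lasts 1/8 s, in which the tool goes at most 62.5 mm and 10.7 degrees, less where a joint would pass 70% of its speed; a pose out of reach is approached as far as the arm can. A call with a gripper value outside its range is refused whole. The fingers move at their own pace and stop on an object; "newtons" is the grip in N (left out, the last holds). Time passes only in rows, so rows that repeat a pose let the fingers close. It gives the time, the measured TCP pose, the force and the opening at its end, in the units of the state.
- status.state(): the state, without advancing time (a new reading comes with each control period).
- optics.get_image(name): name is "scene" or "top"; returns a dict with "color" (384x512x3 uint8, red, green, blue), "z_map" (384x512 float32, m along the optical axis (not along the pixel's ray), 0 where there is no reading), "mtx" (3x3 intrinsics, pixels), "rvec" (rotation vector, rad) and "tvec" (3), from world to camera coordinates, as OpenCV has them. Camera axes: x right, y down, z forward; pixel columns grow to the right and rows downward; lengths in m; the calibration is good to about 2 mm. A picture is of the moment at which its call begins.
- arm.hand_in(): hands the job in, once; it reports no verdict.
Trained networks look in a picture, given as the dict that the camera call returned (one of the last four; its "shot" number tells which), for a name from the list of things; names that differ only in an ending like _2 or _b are one class to them, and where a whole thing is asked for, a point or a joint stands for the part that bears it (a point fixed in the world has none). Each returns a list of dicts, best first, with "score" (0 to 1); they miss things now and then, are a little off and sometimes report something else, mostly with a low value. They report only what shows in the picture. A call takes as long as a camera call.
- optics.masks_of(thing, picture): "region" (384x512 bool, what is visible of it) and "rect" ([left, top, right, bottom] in pixels, round what is visible of it).
The state is a dict: "clock": time; "joint_pos": joint angles; "joint_velocities": joint speeds; "joint_torque": joint torques, N m; "position": TCP position; "orientation": TCP orientation; "wrist_force": force on the tool from outside, world axes, zero at the start; "wrist_torque": the same for the moment, N m; "finger_gap": finger opening in m.
Only numpy, scipy, OpenCV 4.12 (cv2) and the standard library are available. Lean on these libraries where they do the work, as an engineer would, in place of code of your own. Each camera call takes 0.05 s, during which the arm holds its last target.

## Working session

There is one attempt and no reset: what is moved stays moved. The work goes in short steps, Python scripts to look and compute and a tool call to move; the robot and the scene stay as the last step left them, time stands still between calls to the robot, and variables do not carry over. Pictures are saved under pics/ and viewed, and the job is handed in when it is done.

Besides the shell and the picture viewer there is one more tool, called after "Emit:" in YAML: its name, and indented under it one key for each argument. jog_arm: Moves the arm, as the interface text tells. Its arguments: {"type":"object","properties":{"plan":{"type":"array","items":{"type":"array","items":{"type":"number"}}},"newtons":{"type":"number"}},"required":["plan"]}

```bash
mkdir -p pics
cat > h.py <<'E'
import numpy as np, cv2
from rig import status, optics, arm
def world(p,mask):
    v,u=np.nonzero(mask&(p['z_map']>0)); z=p['z_map'][v,u]; K=p['mtx']
    c=np.stack([(u-K[0,2])/K[0,0]*z,(v-K[1,2])/K[1,1]*z,z],1)
    R,_=cv2.Rodrigues(np.array(p['rvec'],float)); return (c-np.array(p['tvec']).ravel())@R, u, v
def save(p,n): cv2.imwrite('pics/'+n,p['color'][:,:,::-1])
E
python3 - <<'E'
from h import *
s=status.state(); print(s['clock'],s['position'],s['orientation'],s['wrist_force'],arm.tips_ahead,s['finger_gap'])
im=[]
for n in('scene','top'):
    p=optics.get_image(n); save(p,n+'0.png')
    for t in('packer','drawer_face','wheel','jar'):
        for m in optics.masks_of(t,p)[:2]:
            w,u,v=world(p,m['region']); print(n,t,round(m['score'],2),m['rect'],len(w))
            if len(w):print(np.percentile(w,[2,50,98],axis=0).round(3).tolist())
E
python3 -c "
import cv2,numpy as np
cv2.imwrite('pics/both.png',cv2.resize(np.hstack([cv2.imread('pics/'+n+'0.png') for n in('scene','top')]),(800,300)))"
```

```text
0.0 [0.13749959 0.55778334 0.23841926] [ 1.20616157e-01  9.92698774e-01 -9.14994984e-04 -2.24344599e-04] [ 0.36749534 -0.196445   -0.08460505] 0.008 0.0852316473405118
scene packer 0.95 [230.2, 138.0, 512.0, 383.5] 40532
[[0.621, -0.157, 0.012], [0.858, -0.022, 0.148], [1.01, 0.213, 0.171]]
scene drawer_face 0.82 [255.3, 156.6, 325.8, 199.8] 516
[[0.561, 0.025, 0.0], [0.615, 0.108, 0.074], [0.647, 0.202, 0.099]]
scene drawer_face 0.19 [165.4, 176.0, 202.9, 231.5] 1616
[[0.442, -0.105, 0.004], [0.483, -0.083, 0.07], [0.501, -0.045, 0.096]]
scene wheel 0.58 [319.4, 113.0, 362.3, 153.3] 1380
[[0.561, 0.289, 0.001], [0.612, 0.321, 0.05], [0.658, 0.385, 0.053]]
scene wheel 0.19 [257.6, 158.0, 327.3, 199.7] 445
[[0.588, 0.027, 0.071], [0.616, 0.11, 0.074], [0.646, 0.2, 0.076]]
scene jar 0.64 [162.9, 177.7, 203.5, 231.1] 1656
[[0.438, -0.105, 0.001], [0.483, -0.082, 0.069], [0.501, -0.043, 0.096]]
top packer 0.63 [117.0, 0.0, 318.9, 193.0] 29228
[[0.608, -0.126, 0.024], [0.784, 0.051, 0.12], [0.949, 0.241, 0.171]]
top packer 0.27 [263.5, 226.6, 299.4, 260.6] 879
[[0.433, -0.101, 0.051], [0.465, -0.068, 0.094], [0.496, -0.038, 0.097]]
top drawer_face 0.85 [154.5, 150.0, 239.4, 189.7] 1511
[[0.587, 0.027, 0.02], [0.626, 0.111, 0.043], [0.665, 0.197, 0.076]]
top wheel 0.63 [66.5, 163.0, 121.9, 204.9] 1894
[[0.558, 0.288, 0.013], [0.604, 0.333, 0.049], [0.65, 0.384, 0.053]]
top jar 0.91 [262.5, 227.0, 296.4, 260.8] 858
[[0.434, -0.099, 0.049], [0.465, -0.068, 0.094], [0.496, -0.037, 0.097]]
```

```bash
ls pics
```

```text
both.png
scene0.png
top0.png
```

View pics/both.png

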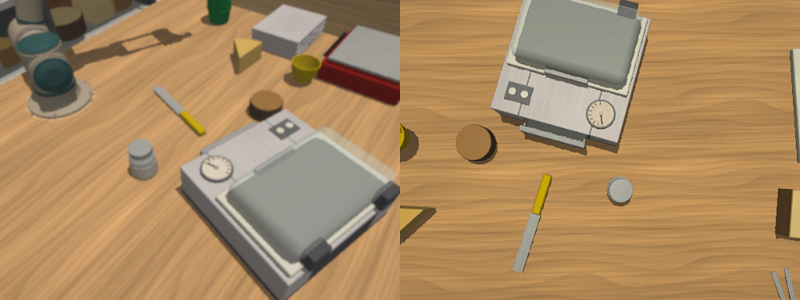

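Run:
```python
from h import *
p=optics.get_image('top')
m=np.ones((384,512),bool); w,u,v=world(p,m)
def box(s): return s&(w[:,0]>.45)&(w[:,0]<.75)&(w[:,1]>-.2)&(w[:,1]<.3)
# top of drawer front at z~.074
a=box(abs(w[:,2]-.074)<.004)&(w[:,1]>-.0)&(w[:,0]>.56)
P=w[a][:,:2].astype(np.float32); r=cv2.minAreaRect(P); print(a.sum(),r,cv2.boxPoints(r).round(4).tolist())
# housing front top z=.1
b=(abs(w[:,2]-.1)<.005)&(w[:,0]>.55)
P=w[b][:,:2].astype(np.float32); r=cv2.minAreaRect(P); print(b.sum(),r,cv2.boxPoints(r).round(4).tolist())
b=(abs(w[:,2]-.17)<.005)
P=w[b][:,:2].astype(np.float32); r=cv2.minAreaRect(P); print(b.sum(),r,cv2.boxPoints(r).round(4).tolist())
p=optics.get_image('scene'); w,u,v=world(p,m)
a=box(abs(w[:,2]-.074)<.003)&(w[:,1]>0)&(w[:,0]>.56)
P=w[a][:,:2].astype(np.float32); r=cv2.minAreaRect(P); print(a.sum(),r,cv2.boxPoints(r).round(4).tolist())
```

```text
625 ((0.6340672969818115, 0.14261651039123535), (0.28642144799232483, 0.03575114533305168), 73.09204864501953) [[0.5752999782562256, 0.01080000028014183], [0.609499990940094, 0.00039999998989515007], [0.692799985408783, 0.274399995803833], [0.6585999727249146, 0.2847999930381775]]
9569 ((0.813004732131958, 0.05458526313304901), (0.35976603627204895, 0.35932764410972595), 73.16777801513672) [[0.5889000296592712, -0.06560000032186508], [0.9329000115394592, -0.1695999950170517], [1.0370999574661255, 0.17470000684261322], [0.6930999755859375, 0.27880001068115234]]
11551 ((0.8746474981307983, 0.03534191846847534), (0.2967045307159424, 0.1926669478416443), 73.29230499267578) [[0.7397000193595886, -0.07909999787807465], [0.9243000149726868, -0.13439999520778656], [1.009600043296814, 0.14970000088214874], [0.824999988079071, 0.20509999990463257]]
461 ((0.6168363094329834, 0.11520253866910934), (0.18895737826824188, 0.017063064500689507), 73.14743041992188) [[0.5813000202178955, 0.027300000190734863], [0.597599983215332, 0.022299999371170998], [0.652400016784668, 0.20319999754428864], [0.6360999941825867, 0.20810000598430634]]
```

The top view shows the packer at pixels (117–319, 0–193), with its drawer front at (155–239, 150–190) facing the robot. The jar at (280, 244) and the wheel at (94, 184) are both clear of the drawer's path. The depth fits give a face centre of about (0.6085, 0.117) and a yaw of −16.85°, which matches the 34 mm stand-off.

```bash
cat >> h.py <<'E'
from scipy.spatial.transform import Rotation as Rn
yaw=np.deg2rad(-16.85); px=np.array([np.cos(yaw),np.sin(yaw),0]); py=np.array([-px[1],px[0],0])
F=np.array([.6085,.117,0])
def st():
    s=status.state(); R=Rn.from_quat(s['orientation']); d=np.array(s['position'])-F
    print('t',round(s['clock'],2),'pos',np.round(s['position'],4),'packer xy',(d@px).round(4),(d@py).round(4),'f',np.round(s['wrist_force'],2),'f.px',round(float(np.dot(s['wrist_force'],px)),2),'gap',round(s['finger_gap'],4),'tips',arm.tips_ahead)
    return s,R
def to(ax,ay,z):
    s,R=st(); g=F+ax*px+ay*py; g[2]=z
    Rg=Rn.from_matrix(np.stack([-px,py,[0,0,-1]],1))
    print('shift',R.inv().apply(g-s['position']).round(4),'turn',np.rad2deg((R.inv()*Rg).as_rotvec()).round(2))
E
python3 -c "
from h import *
to(-.08,0,.2);to(-.08,0,.056)"
```

```text
t 0.6 pos [0.1377 0.5583 0.2394] packer xy -0.5785 0.2859 f [-0.36  0.9  -0.96] f.px -0.6 gap 0.0854 tips 0.008
shift [-0.4829 -0.3115  0.0393] turn [0.01 0.   2.99]
t 0.6 pos [0.1377 0.5583 0.2394] packer xy -0.5785 0.2859 f [-0.36  0.9  -0.96] f.px -0.6 gap 0.0854 tips 0.008
shift [-0.4829 -0.3115  0.1833] turn [0.01 0.   2.99]
```

Emit:
jog_arm:
  plan:
    - [-0.483, -0.3115, 0.039, 0, 0, 3, 0]
    - [-0.483, -0.3115, 0.039, 0, 0, 3, 0]
    - [-0.483, -0.3115, 0.039, 0, 0, 3, 0]
    - [-0.483, -0.3115, 0.039, 0, 0, 3, 0]
    - [-0.483, -0.3115, 0.039, 0, 0, 3, 0]
    - [-0.483, -0.3115, 0.039, 0, 0, 3, 0]
    - [-0.483, -0.3115, 0.039, 0, 0, 3, 0]
    - [-0.483, -0.3115, 0.039, 0, 0, 3, 0]
    - [-0.483, -0.3115, 0.039, 0, 0, 3, 0]
    - [-0.483, -0.3115, 0.039, 0, 0, 3, 0]
  newtons: 40

```text
clock: 1.85
position: [0.5346, 0.1372, 0.1999]
orientation: [0.149, 0.989, -0.0, 0.001]
wrist_force: [-1.7, 0.1, 0.2]
finger_gap: 0.0001
```

```bash
python3 -c "
from h import *
to(-.08,0,.056)"
```

```text
t 1.85 pos [0.5346 0.1372 0.1999] packer xy -0.0765 -0.0021 f [-1.74  0.07  0.18] f.px -1.69 gap 0.0001 tips 0.008
shift [0.0036 0.0021 0.1439] turn [-0.03  0.06 -0.25]
```

Emit:
jog_arm:
  plan:
    - [0, 0.002, 0.06, 0, 0, 0, 0]
    - [0, 0.002, 0.12, 0, 0, 0, 0]
    - [0, 0.002, 0.144, 0, 0, 0, 0]
    - [0, 0.002, 0.144, 0, 0, 0, 0]
    - [0, 0.002, 0.144, 0, 0, 0, 0]
    - [-0.03, 0.002, 0.144, 0, 0, 0, 0]
    - [-0.05, 0.002, 0.144, 0, 0, 0, 0]
    - [-0.05, 0.002, 0.144, 0, 0, 0, 0]

```text
clock: 2.85
position: [0.5831, 0.1277, 0.0583]
orientation: [0.147, 0.989, 0.001, 0.002]
wrist_force: [-0.6, -0.6, -1.3]
finger_gap: 0.0001
```

```bash
python3 -c "
from h import *
to(-.011,0,.056);p=optics.get_image('top');save(p,'t1.png')"
```

```text
t 2.85 pos [0.5831 0.1277 0.0583] packer xy -0.0274 0.0028 f [-0.6  -0.56 -1.33] f.px -0.41 gap 0.0001 tips 0.008
shift [-0.0164 -0.0028  0.0024] turn [ 0.12  0.27 -0.04]
```

View pics/t1.png

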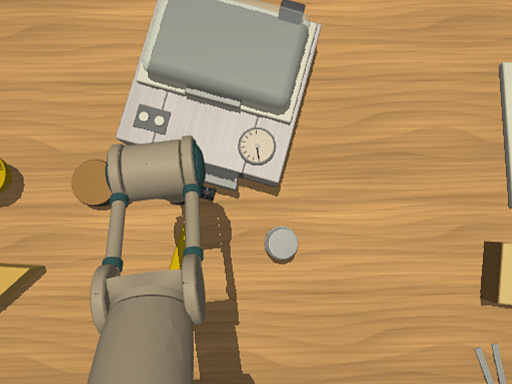

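The gripper is in front of the drawer front (about pixel 200,190), clear of the jar and the wheel. I'll creep in from here.

Emit:
jog_arm:
  plan:
    - [-0.005, -0.002, 0, 0, 0, 0, 0]
    - [-0.009, -0.002, 0, 0, 0, 0, 0]
    - [-0.012, -0.002, 0, 0, 0, 0, 0]
    - [-0.015, -0.002, 0, 0, 0, 0, 0]
    - [-0.018, -0.002, 0, 0, 0, 0, 0]
    - [-0.018, -0.002, 0, 0, 0, 0, 0]

```text
clock: 3.65
position: [0.5968, 0.1206, 0.0562]
orientation: [0.147, 0.989, 0.0, -0.001]
wrist_force: [-1.3, 1.4, 1.1]
finger_gap: 0.0001
```

```bash
python3 -c "
from h import *
to(-.011,0,.056)"
```

```text
t 3.65 pos [0.5968 0.1206 0.0562] packer xy -0.0123 0.0001 f [-1.32  1.42  1.11] f.px -1.67 gap 0.0001 tips 0.008
shift [-0.0013 -0.0001  0.0002] turn [-0.   -0.06 -0.01]
```

Emit:
jog_arm:
  plan:
    - [-0.002, 0, 0, 0, 0, 0, 0]
    - [-0.004, 0, 0, 0, 0, 0, 0]
    - [-0.006, 0, 0, 0, 0, 0, 0]
    - [-0.006, 0, 0, 0, 0, 0, 0]

```text
clock: 4.15
position: [0.6019, 0.119, 0.0562]
orientation: [0.147, 0.989, 0.0, -0.001]
wrist_force: [-4.8, 1.8, 2.4]
finger_gap: -0.0001
```

```bash
python3 -c "
from h import *
to(-.011,0,.056)"
```

```text
t 4.15 pos [0.6019 0.119  0.0562] packer xy -0.0069 0.0 f [-4.79  1.76  2.42] f.px -5.09 gap -0.0001 tips 0.008
shift [ 0.0041 -0.      0.0002] turn [-0.01 -0.11 -0.01]
```

Emit:
jog_arm:
  plan:
    - [-0.002, 0, 0, 0, 0, 0, 0]
    - [-0.004, 0, 0, 0, 0, 0, 0]
    - [-0.006, 0, 0, 0, 0, 0, 0]
    - [-0.006, 0, 0, 0, 0, 0, 0]

```text
clock: 4.65
position: [0.608, 0.1172, 0.0562]
orientation: [0.147, 0.989, 0.0, -0.001]
wrist_force: [-4.5, 1.9, 3.1]
finger_gap: -0.0001
```

```bash
python3 -c "
from h import *
to(-.011,0,.056)"
```

```text
t 4.65 pos [0.608  0.1172 0.0562] packer xy -0.0006 0.0001 f [-4.49  1.89  3.05] f.px -4.84 gap -0.0001 tips 0.008
shift [ 0.0104 -0.0001  0.0002] turn [-0.01 -0.08 -0.  ]
```

Emit:
jog_arm:
  plan:
    - [-0.001, 0, 0, 0, 0, 0, 0]
    - [-0.002, 0, 0, 0, 0, 0, 0]
    - [-0.003, 0, 0, 0, 0, 0, 0]
    - [-0.003, 0, 0, 0, 0, 0, 0]

```text
clock: 5.15
position: [0.6088, 0.117, 0.0562]
orientation: [0.147, 0.989, 0.0, -0.003]
wrist_force: [-9.4, 4.7, 5.1]
finger_gap: -0.0002
```

```bash
python3 -c "
from h import *
to(-.011,0,.056)"
```

```text
t 5.15 pos [0.6088 0.117  0.0562] packer xy 0.0003 0.0 f [-9.44  4.69  5.13] f.px -10.39 gap -0.0002 tips 0.008
shift [ 0.0113 -0.      0.0002] turn [-0.02 -0.31 -0.02]
```

The drawer is on its stop. The force has risen to 10 N and the motion has stalled after about 11 mm. I'll press slightly harder, then back away quickly.

Emit:
jog_arm:
  plan:
    - [-0.0015, 0, 0, 0, 0, 0, 0]
    - [-0.0015, 0, 0, 0, 0, 0, 0]
    - [0.055, 0, 0, 0, 0, 0, 0]
    - [0.115, 0, 0, 0, 0, 0, 0]
    - [0.17, 0, 0, 0, 0, 0, 0]
    - [0.18, 0, 0, 0, 0, 0, 0]
    - [0.18, 0, -0.06, 0, 0, 0, 0]
    - [0.18, 0, -0.1, 0, 0, 0, 0]
    - [0.18, 0, -0.1, 0, 0, 0, 0]

```text
clock: 6.28
position: [0.4444, 0.1688, 0.1602]
orientation: [0.147, 0.989, 0.002, 0.006]
wrist_force: [0.0, -0.4, -0.4]
finger_gap: 0.0001
```

Run:
```python
from h import *
st()
p=optics.get_image('top');save(p,'t2.png')
q=optics.get_image('scene');save(q,'s2.png')
for n,i in(('top',p),('scene',q)):
  for t in('jog','drawer_face','telltale'):
    for m in optics.masks_of(t,i)[:2]:
      w,u,v=world(i,m['region']); print(n,t,round(m['score'],2),m['rect'],len(w))
      if len(w):print(np.percentile(w,[2,50,98],axis=0).round(3).tolist())
cv2.imwrite('pics/b2.png',np.hstack([p['color'][100:300,60:360],q['color'][60:260,130:430]])[:,:,::-1])
```

```text
t 6.28 pos [0.4444 0.1688 0.1602] packer xy -0.172 0.002 f [ 0.   -0.42 -0.39] f.px 0.12 gap 0.0001 tips 0.008
top jog 0.76 [178.1, 161.4, 206.6, 200.1] 669
[[0.563, 0.094, 0.052], [0.592, 0.12, 0.069], [0.627, 0.151, 0.073]]
top drawer_face 0.8 [141.2, 150.8, 238.3, 232.9] 5088
[[0.504, 0.035, 0.02], [0.58, 0.124, 0.025], [0.658, 0.217, 0.075]]
top telltale 0.44 [69.7, 162.1, 120.8, 204.1] 1857
[[0.558, 0.288, 0.013], [0.605, 0.332, 0.049], [0.651, 0.382, 0.053]]
scene jog 0.92 [269.7, 156.6, 296.4, 182.3] 456
[[0.564, 0.095, 0.064], [0.592, 0.119, 0.07], [0.618, 0.15, 0.072]]
scene drawer_face 0.71 [227.1, 132.7, 510.4, 382.4] 43280
[[0.524, -0.156, 0.015], [0.848, -0.009, 0.12], [1.009, 0.219, 0.171]]
scene drawer_face 0.7 [229.9, 133.6, 320.2, 204.9] 3294
[[0.497, 0.041, 0.021], [0.545, 0.118, 0.048], [0.618, 0.224, 0.076]]
```

View pics/b2.png

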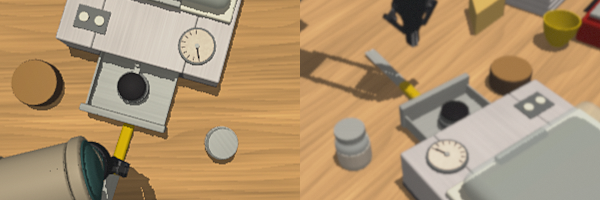

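The drawer is springing out, with the button in its middle (crop pixel 132,88). The cap sits about 15 mm short of where it should be when fully out, so the drawer may still have been moving. I'll look again.

Run:
```python
from h import *
for n in('top','scene'):
  i=optics.get_image(n); save(i,n+'3.png')
  for m in optics.masks_of('jog',i)[:1]:
      w,u,v=world(i,m['region']); print(n,round(m['score'],2),len(w))
      k=w[:,2]>.064; P=w[k]; c=cv2.minEnclosingCircle(P[:,:2].astype(np.float32)); print(c,np.median(P[:,2]),np.percentile(P,[2,98],axis=0).round(4).tolist())
      d=np.array([*c[0],0])-F; print('packer',d@px,d@py)
  w,u,v=world(i,np.ones((384,512),bool)); D=w-F; x=D@px;y=D@py
  k=(abs(w[:,2]-.074)<.003)&(x<-.06)&(x>-.14)&(abs(y)<.1); print('front top x',np.percentile(x[k],[1,5,50,95,99]).round(4),np.percentile(y[k],[1,99]).round(4))
st()
```

```text
top 0.89 664
((0.5792557597160339, 0.1250132918357849), 0.031018896028399467) 0.06887153719524855 [[0.5522, 0.0985, 0.0647], [0.6065, 0.1529, 0.0728]]
packer -0.0303114842551769 -0.00080768686999715
front top x [-0.1088 -0.108  -0.1013 -0.0943 -0.0935] [-0.0936  0.0909]
scene 0.72 480
((0.5932068824768066, 0.10889407992362976), 0.050976287573575974) 0.0698230133452292 [[0.5561, 0.0974, 0.065], [0.6104, 0.1516, 0.0722]]
packer -0.012286897067947672 -0.01219087955417353
front top x [-0.1078 -0.1061 -0.0982 -0.092  -0.091 ] [-0.0925  0.0923]
t 6.88 pos [0.4391 0.1683 0.156 ] packer xy -0.177 0.0 f [-0.06  0.09  0.49] f.px -0.09 gap 0.0003 tips 0.008
```

Emit:
jog_arm:
  plan:
    - [-0.05, 0, 0.01, 0, 0, 0, 0]
    - [-0.1, 0, 0.03, 0, 0, 0, 0]
    - [-0.146, 0, 0.046, 0, 0, 0, 0]
    - [-0.146, 0, 0.06, 0, 0, 0, 0]
    - [-0.146, 0, 0.068, 0, 0, 0, 0]
    - [-0.146, 0, 0.068, 0, 0, 0, 0]
    - [-0.146, 0, 0.068, 0, 0, 0, 0]

```text
clock: 7.75
position: [0.5785, 0.1265, 0.0891]
orientation: [0.146, 0.989, 0.0, 0.0]
wrist_force: [-0.2, 0.0, 0.1]
finger_gap: -0.0003
```

```bash
python3 -c "
from h import *
to(-.031,0,.08)"
```

```text
t 7.75 pos [0.5785 0.1265 0.0891] packer xy -0.0315 0.0004 f [-0.19  0.01  0.13] f.px -0.19 gap -0.0003 tips 0.008
shift [-0.0005 -0.0004  0.0091] turn [0.03 0.04 0.04]
```

Emit:
jog_arm:
  plan:
    - [0, 0, 0.003, 0, 0, 0, 0]
    - [0, 0, 0.006, 0, 0, 0, 0]
    - [0, 0, 0.008, 0, 0, 0, 0]
    - [0, 0, 0.008, 0, 0, 0, 0]

```text
clock: 8.25
position: [0.5788, 0.126, 0.0801]
orientation: [0.147, 0.989, -0.0, -0.0]
wrist_force: [0.4, -0.2, 0.1]
finger_gap: 0.0002
```

Emit:
jog_arm:
  plan:
    - [0, 0, 0.001, 0, 0, 0, 0]
    - [0, 0, 0.001, 0, 0, 0, 0]
    - [0, 0, 0.001, 0, 0, 0, 0]

```text
clock: 8.62
position: [0.579, 0.126, 0.0793]
orientation: [0.147, 0.989, 0.0, 0.0]
wrist_force: [1.8, 0.2, 0.2]
finger_gap: 0.0002
```

Emit:
jog_arm:
  plan:
    - [0, 0, 0.001, 0, 0, 0, 0]
    - [0, 0, 0.001, 0, 0, 0, 0]
    - [0, 0, 0.001, 0, 0, 0, 0]

```text
clock: 9.0
position: [0.5792, 0.126, 0.0787]
orientation: [0.147, 0.989, 0.0, 0.0]
wrist_force: [0.2, -0.1, 4.1]
finger_gap: 0.0002
```

Touch is at TCP z ≈ 0.079, which puts the cap top at 71 mm, inside the 64–76 mm range. Pressing now.

Emit:
jog_arm:
  plan:
    - [0, 0, 0.004, 0, 0, 0, 0]
    - [0, 0, 0.008, 0, 0, 0, 0]
    - [0, 0, 0.0115, 0, 0, 0, 0]
    - [0, 0, 0.0115, 0, 0, 0, 0]
    - [0, 0, 0.0115, 0, 0, 0, 0]

```text
clock: 9.62
position: [0.5801, 0.1258, 0.0687]
orientation: [0.146, 0.989, 0.0, 0.002]
wrist_force: [-2.6, -0.5, 13.3]
finger_gap: -0.0001
```

Emit:
jog_arm:
  plan:
    - [0, 0, 0, 0, 0, 0, 0]
    - [0, 0, 0, 0, 0, 0, 0]
    - [0, 0, 0, 0, 0, 0, 0]
    - [0, 0, 0, 0, 0, 0, 0]
    - [0, 0, 0, 0, 0, 0, 0]
    - [0, 0, 0, 0, 0, 0, 0]
    - [0, 0, 0, 0, 0, 0, 0]
    - [0, 0, 0, 0, 0, 0, 0]
    - [0, 0, 0, 0, 0, 0, 0]
    - [0, 0, 0, 0, 0, 0, 0]

```text
clock: 10.88
position: [0.58, 0.1259, 0.0687]
orientation: [0.146, 0.989, 0.0, 0.002]
wrist_force: [-1.6, -1.0, 13.6]
finger_gap: -0.0003
```

Emit:
jog_arm:
  plan:
    - [0, 0, 0, 0, 0, 0, 0]
    - [0, 0, 0, 0, 0, 0, 0]
    - [0, 0, 0, 0, 0, 0, 0]
    - [0, 0, 0, 0, 0, 0, 0]
    - [0, 0, 0, 0, 0, 0, 0]
    - [0, 0, 0, 0, 0, 0, 0]
    - [0, 0, 0, 0, 0, 0, 0]
    - [0, 0, 0, 0, 0, 0, 0]
    - [0, 0, 0, 0, 0, 0, 0]
    - [0, 0, 0, 0, 0, 0, 0]

```text
clock: 12.12
position: [0.58, 0.1258, 0.0687]
orientation: [0.146, 0.989, 0.0, 0.001]
wrist_force: [-2.4, -1.0, 13.9]
finger_gap: 0.0004
```

Emit:
jog_arm:
  plan:
    - [0, 0, 0, 0, 0, 0, 0]
    - [0, 0, 0, 0, 0, 0, 0]
    - [0, 0, 0, 0, 0, 0, 0]
    - [0, 0, 0, 0, 0, 0, 0]
    - [0, 0, 0, 0, 0, 0, 0]
    - [0, 0, 0, 0, 0, 0, 0]

```text
clock: 12.88
position: [0.58, 0.1258, 0.0687]
orientation: [0.146, 0.989, 0.0, 0.002]
wrist_force: [-2.6, -0.2, 13.6]
finger_gap: -0.0001
```

```bash
python3 -c "
from h import *
st()"
```

```text
t 12.88 pos [0.58   0.1258 0.0687] packer xy -0.0298 0.0002 f [-2.6  -0.25 13.61] f.px -2.42 gap -0.0001 tips 0.008
```

It was held right down for about 3.5 s, so I'll lift now.

Emit:
jog_arm:
  plan:
    - [0, 0, -0.015, 0, 0, 0, 0]
    - [0, 0, -0.05, 0, 0, 0, 0]
    - [0, 0, -0.09, 0, 0, 0, 0]
    - [0.05, 0, -0.09, 0, 0, 0, 0]
    - [0.11, 0, -0.09, 0, 0, 0, 0]
    - [0.17, 0, -0.09, 0, 0, 0, 0]
    - [0.17, 0, -0.09, 0, 0, 0, 0]
    - [0.17, 0, -0.09, 0, 0, 0, 0]

```text
clock: 13.88
position: [0.417, 0.1755, 0.157]
orientation: [0.146, 0.989, 0.0, 0.001]
wrist_force: [0.5, 1.0, 0.4]
finger_gap: 0.0004
```

Run:
```python
from h import *
to(-.16,0,.056)
i=optics.get_image('top'); save(i,'top4.png')
for m in optics.masks_of('jog',i)[:1]:
      w,u,v=world(i,m['region']); print(round(m['score'],2),len(w))
      k=w[:,2]>.06; P=w[k]; c=cv2.minEnclosingCircle(P[:,:2].astype(np.float32)); print(c,np.median(P[:,2]))
      d=np.array([*c[0],0])-F; print('packer',d@px,d@py)
```

```text
t 13.88 pos [0.417  0.1755 0.157 ] packer xy -0.2002 0.0005 f [0.54 0.97 0.38] f.px 0.23 gap 0.0004 tips 0.008
shift [-0.04   -0.0005  0.1011] turn [0.04 0.1  0.04]
0.64 612
((0.5820291042327881, 0.12233121693134308), 0.031803857535123825) 0.06896770628623355
packer -0.02687976271174878 -0.0025707106503297583
```

View pics/top4.png

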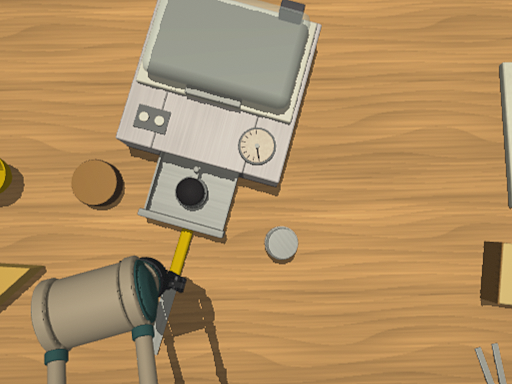

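The drawer is fully out and the button (pixel 191,192) is back up at its old height of 0.069. I'll go down in front of it and push it home.

Emit:
jog_arm:
  plan:
    - [-0.02, 0, 0.05, 0, 0, 0, 0]
    - [-0.04, 0, 0.101, 0, 0, 0, 0]
    - [-0.04, 0, 0.101, 0, 0, 0, 0]
    - [-0.05, 0, 0.101, 0, 0, 0, 0]
    - [-0.06, 0, 0.101, 0, 0, 0, 0]
    - [-0.066, 0, 0.101, 0, 0, 0, 0]
    - [-0.072, 0, 0.101, 0, 0, 0, 0]
    - [-0.078, 0, 0.101, 0, 0, 0, 0]
    - [-0.084, 0, 0.101, 0, 0, 0, 0]
    - [-0.09, 0, 0.101, 0, 0, 0, 0]

```text
clock: 15.22
position: [0.5016, 0.1493, 0.0557]
orientation: [0.147, 0.989, 0.0, -0.001]
wrist_force: [-2.8, 0.7, 2.8]
finger_gap: 0.0001
```

```bash
python3 -c "
from h import *
to(-.02,0,.056)"
```

```text
t 15.22 pos [0.5016 0.1493 0.0557] packer xy -0.1117 -0.0001 f [-2.81  0.69  2.8 ] f.px -2.89 gap 0.0001 tips 0.008
shift [-0.0917  0.0001 -0.0005] turn [-0.02 -0.12 -0.01]
```

In contact with about 3 N on the face; continuing.

Emit:
jog_arm:
  plan:
    - [-0.008, 0, 0, 0, 0, 0, 0]
    - [-0.016, 0, 0, 0, 0, 0, 0]
    - [-0.024, 0, 0, 0, 0, 0, 0]
    - [-0.032, 0, 0, 0, 0, 0, 0]
    - [-0.04, 0, 0, 0, 0, 0, 0]
    - [-0.048, 0, 0, 0, 0, 0, 0]
    - [-0.056, 0, 0, 0, 0, 0, 0]
    - [-0.064, 0, 0, 0, 0, 0, 0]
    - [-0.072, 0, 0, 0, 0, 0, 0]
    - [-0.08, 0, 0, 0, 0, 0, 0]

```text
clock: 16.48
position: [0.5789, 0.1259, 0.0557]
orientation: [0.147, 0.989, -0.0, -0.001]
wrist_force: [-5.6, 1.6, 3.2]
finger_gap: -0.0001
```

Emit:
jog_arm:
  plan:
    - [-0.005, 0, 0, 0, 0, 0, 0]
    - [-0.01, 0, 0, 0, 0, 0, 0]
    - [-0.015, 0, 0, 0, 0, 0, 0]
    - [-0.019, 0, 0, 0, 0, 0, 0]
    - [-0.022, 0, 0, 0, 0, 0, 0]
    - [-0.022, 0, 0, 0, 0, 0, 0]

```text
clock: 17.23
position: [0.6003, 0.1194, 0.0557]
orientation: [0.147, 0.989, -0.0, 0.0]
wrist_force: [-3.3, 0.5, 1.3]
finger_gap: -0.0001
```

```bash
python3 -c "
from h import *
to(0,0,.056)"
```

```text
t 17.23 pos [0.6003 0.1194 0.0557] packer xy -0.0086 -0.0001 f [-3.27  0.54  1.27] f.px -3.29 gap -0.0001 tips 0.008
shift [-0.0086  0.0001 -0.0003] turn [-0.01  0.   -0.01]
```

Emit:
jog_arm:
  plan:
    - [-0.003, 0, 0, 0, 0, 0, 0]
    - [-0.006, 0, 0, 0, 0, 0, 0]
    - [-0.008, 0, 0, 0, 0, 0, 0]
    - [-0.01, 0, 0, 0, 0, 0, 0]
    - [-0.0115, 0, 0, 0, 0, 0, 0]
    - [-0.0115, 0, 0, 0, 0, 0, 0]
    - [-0.0115, 0, 0, 0, 0, 0, 0]

```text
clock: 18.1
position: [0.6088, 0.1169, 0.0557]
orientation: [0.147, 0.989, 0.0, -0.002]
wrist_force: [-8.4, 2.1, 5.0]
finger_gap: -0.0002
```

```bash
python3 -c "
from h import *
to(0,0,.056)"
```

```text
t 18.1 pos [0.6088 0.1169 0.0557] packer xy 0.0003 -0.0001 f [-8.38  2.1   4.98] f.px -8.62 gap -0.0002 tips 0.008
shift [ 0.0003  0.0001 -0.0003] turn [-0.03 -0.26 -0.01]
```

Emit:
jog_arm:
  plan:
    - [-0.001, 0, 0, 0, 0, 0, 0]
    - [-0.002, 0, 0, 0, 0, 0, 0]
    - [-0.002, 0, 0, 0, 0, 0, 0]
    - [0.01, 0, 0, 0, 0, 0, 0]
    - [0.04, 0, 0, 0, 0, 0, 0]
    - [0.1, 0, 0, 0, 0, 0, 0]
    - [0.15, 0, 0, 0, 0, 0, 0]
    - [0.17, 0, -0.05, 0, 0, 0, 0]
    - [0.17, 0, -0.1, 0, 0, 0, 0]
    - [0.17, 0, -0.1, 0, 0, 0, 0]

```text
clock: 19.35
position: [0.4534, 0.1665, 0.1605]
orientation: [0.146, 0.989, 0.002, 0.007]
wrist_force: [0.4, 0.3, -0.3]
finger_gap: 0.0003
```

Run:
```python
from h import *
for n in('top','scene')*4:
  i=optics.get_image(n); save(i,n+'5.png')
  w,u,v=world(i,np.ones((384,512),bool)); D=w-F; x=D@px;y=D@py
  k=(abs(w[:,2]-.074)<.003)&(x<.03)&(x>-.14)&(abs(y)<.09); print(n,k.sum(),'front top x',np.percentile(x[k],[1,5,50]).round(4))
for n in('top','scene'):
  i=optics.get_image(n)
  for t in('wheel','jar'):
    for m in optics.masks_of(t,i)[:1]: print(n,t,m['rect'])
st()
cv2.imwrite('pics/b5.png',np.hstack([cv2.imread('pics/'+n+'5.png')[60:300,60:440] for n in('top','scene')]))
```

```text
top 530 front top x [0.0017 0.0025 0.0094]
scene 386 front top x [0.0025 0.0037 0.0104]
top 523 front top x [0.0014 0.0022 0.0093]
scene 384 front top x [0.0025 0.0035 0.0104]
top 499 front top x [0.0012 0.0021 0.009 ]
scene 389 front top x [0.0021 0.0037 0.0105]
top 526 front top x [0.0012 0.0021 0.0089]
scene 393 front top x [0.0027 0.0036 0.0104]
top wheel [71.5, 161.7, 120.2, 203.0]
top jar [262.5, 227.9, 297.1, 259.9]
scene wheel [320.3, 112.6, 362.6, 155.5]
scene jar [164.2, 179.7, 204.1, 229.1]
t 20.05 pos [0.4483 0.1656 0.1556] packer xy -0.1674 0.0 f [ 0.18 -1.55  0.02] f.px 0.62 gap 0.0002 tips 0.008
```

View pics/b5.png

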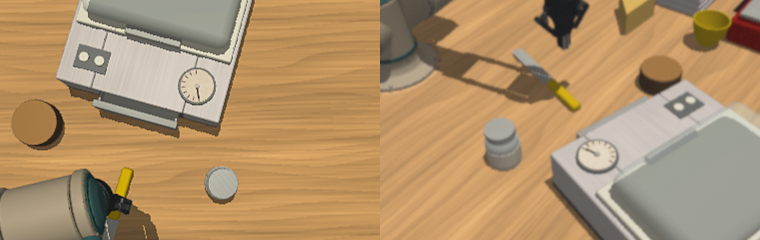

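The drawer is shut (crop pixel 140,110) and has been steady over 0.4 s. The wheel and jar have not moved, and the arm is clear. Handing in.

```bash
python3 -c "
from h import *
print(arm.hand_in())"
```

```text
the job is handed in; nothing more can be done
None
```

The pump is primed, the drawer is latched shut again, and I handed the job in at about 20 s of the 61 s allowed. The hand-in gives no verdict.

- **Opening:** I pushed the drawer to its stop with 10 N, then slightly harder, and backed away. It sprang fully out: the button sat within about 1 mm of where it belongs at 110 mm.
- **Jog button:** I found the top of the cap by touch at 71 mm above the counter. I then pressed it the full 10 mm with about 13.5 N and held it for about 3.5 s. After I let go, the camera showed it back at its resting height.
- **Closing:** I pushed the drawer to the same stop position with 9 N measured, then about 2 mm further, and backed away. It stayed shut and still through repeated pictures.
- **Bystanders and arm:** The wheel and jar show at the same place in the images, within the networks' jitter of a few pixels. The arm is clear and touching nothing.

**Limits of the checks:**
- The first look at the open drawer put the button about 15 mm short. The drawer was still moving then, and the next top-view picture agreed with full travel.
- The scene-camera fit of the button was off both times, so I used the top view and touch.
- I never saw the telltale pin clearly, so the hold time comes from the clock and from the steady tool position and force.
- I don't have a force reading at the very end of the two final pushes, but I estimate both stayed well under 45 N.

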